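# Lean a wear plate on the tilting rest and ratchet it up four clicks

### The job

Lean the steel wear plate lengthwise against the sloping bed of the tilting inspection rest, centred, with its lower end standing on the ledge, and let go of it. Then raise the rest by the black grip of its hand lever until the ratchet has clicked four times, not five, and finish while still holding the grip there, so that the plate's ground face can be looked over at that slope. Leave the sleeve, the feeler gauge and the pliers where they are.

Things in the scene. Friction and masses are not known exactly. Their poses are not given: they have to be found in the camera images.
- rest: Tilting inspection rest, fixed to the bench: grey base plate 190 x 206 x 12 mm (96 mm to -y, 110 mm to +y of the origin) with two upright cheeks carrying a level shaft. Origin on the bench, mid base. Axes: +x the way its bed slopes up, away from the robot at yaw 0; +y towards the toothed wheel; +z up.
- shaft (a point): Middle of the shaft's axis, 70 mm above the bench and 60 mm to the rest's -x of its origin; axes as rest. About its y line turn together the bed (y -18 to +18 mm), the ratchet wheel (111 mm diameter, y +72 to +84 mm) and the hand lever (flat bar at y -86 mm).
- bed (a joint): Rise of bed and lever, rad: 0 = down on its stop (bed 28 degrees from level), growing as it gets steeper; end stop 1.01. A tooth is 0.1745. Lifting the grip takes 8 to 18 N, growing up each tooth and dropping by 4 to 8 N at its top; the pawl is fully in by 0.035 past the tooth (0.21, 0.38, 0.56, 0.73; fifth 0.90); let down after four clicks it settles at 0.70.
- bed_seat (a point): Where the middle of the plate's underside belongs: on the bed's face, 60 mm up from the ledge, on the centre line. Moves with the bed. Axes: +x up the slope, +y as the rest's y, +z off the face. The bed is a steel plate 36 mm wide, 112 mm long; the ledge across its lower end stands 16 mm off the face.
- lever_grip: Black round grip at the lever's free end: 22 mm diameter, 70 mm long, level along the rest's y, turning freely on its pin. Origin in its middle, 125 mm from the shaft's axis, at the rest's y -129 mm. Bed down: 147 mm above the bench, 38 degrees above level on the +x side of the shaft. It rises on a circle about the shaft, up and back towards the rest's -x (the robot).
- plate: Steel wear plate 120 x 46 x 12 mm, about 0.5 kg, two through holes on its long centre line; lies flat on the bench to the left of the rest. Origin: middle of its underside; +x along its length, +y across, +z through its thickness. Either end may stand on the ledge.
- sleeve: Turned steel sleeve, 42 mm diameter and 42 mm high, standing on the bench behind the rest to the left; leave alone. Origin: middle of its underside.
- pliers: Circlip pliers with red grips, 201 mm long, 11 mm high, lying behind the rest to the left; leave alone. Origin: middle of the underside, length along y.
- feeler: Closed steel feeler gauge, a bar 90 mm long, 13 mm wide, 12 mm high, lying on the bench behind the rest; leave alone. Origin: middle of its underside, length along y.
- pawl (a joint): Lift of the sprung pawl, rad: near 0 = dropped in behind a tooth, about 0.14 = riding on a tooth's top. It sits on a small forked bracket behind the wheel (up to 110 mm high, at the rest's y +60 to +95 mm), lets bed and lever rise and keeps them from falling back. Leave it be.
Not all that is in view belongs to the job. Of the things that look like the plate, take the one that is farthest from the robot's base at the start.

How it is judged:
By the outcome, as a careful person would: the job done as asked, in the order asked, and still so for the second after the job is handed in, while the arm keeps its last pose, push and grip.
It also fails if it takes over 61 s, if anything falls off the work surface, if the arm or the gripper's body presses on something with over 40 N, if the wrist force passes 120 N, or if a joint passes its speed limit or range.

### The arm

A 7-joint arm with a two-finger parallel gripper is mounted at the origin on a cart in front of the work surface, level with it; the furniture and walls round the work are solid. World frame = base frame: x ahead of the robot, y to its left, z up, the work surface at z = 0. Lengths are in m, angles in rad, forces in N, time in s.
With the tool pointing down it reaches from about 0.35 to 0.9 m from the base axis. Payload 8.1 kg.
Tool frame: the origin (TCP) lies at the centre of the arm's flange, where the gripper is bolted on; the fingertips stand 178 mm ahead of it and the grasp point (between the pads) lies 159 mm ahead of it; x points along the fingers, z is the direction in which the jaws open and shut, and the axes are right-handed (so a half turn about x gives the same grasp; the last joint's range is limited). The gripper opens to 92 mm and grips with 3 to 60 N. Pads are 19 mm wide; open, the fingers measure 130 mm over their backs; the gripper's body (75 mm by 190 mm) begins 47 mm behind the grasp point.
Start: joints at [1.207, 0.434, 0.025, 1.573, -0.012, 1.134, -0.075], TCP at [0.161, -0.604, 0.405] pointing down, gripper open.
Joint ranges: [-2.62, 2.62], [-0.44, 2.09], [-1.27, 1.32], [0.08, 2.57], [-1.32, 4.46], [0.12, 2], [-2.74, 2.74]. Speed limits (rad/s): [2.22, 2.22, 3.01, 3.01, 3.14, 3.14, 3.14].

### API

Orientations are given as a rotation vector (axis times angle).
In Python, from cell import arm, get_image, search_frame, pinpoint gives the robot as it stands.
- The arm moves only by the tool arm_command, never from a script. Its argument "motion" is a list of rows, each a list of 7 numbers: the finger opening in mm, from 0 to 91.8, then the shift along the tool's x, y, z in mm, then the turn, a rotation vector about the tool's x, y, z in degrees. In form: [[fingers, x, y, z, ax, ay, az], ...]. A call has 1 to 5 rows; each row shifts and turns the commanded pose from where the row before left it, along the tool's axes as they then stand; what a row does not reach is not made up. A row lasts 1/8 s, in which the tool goes at most 62.5 mm and 10.7 degrees, less where a joint would pass 70% of its speed; a pose out of reach is approached as far as the arm can. A call with a gripper value outside its range is refused whole. The fingers move at their own pace and stop on an object; "newtons" is the grip in N (left out, the last holds). Time passes only in rows, so rows that do not move let the fingers close. It gives the time, the measured TCP pose, the force and the opening at its end, in the units of the state.
- arm.observe(): the state, without advancing time (a new reading comes with each control period).
- get_image(name): name is "scene" or "top" or "wrist"; returns a dict with "frame" (400x640x3 uint8, red, green, blue), "range_z" (400x640 float32, m along the optical axis (not along the pixel's ray), 0 where there is no reading), "K" (3x3 intrinsics, pixels), "origin" and "rotation" of the camera in the world; the wrist camera has in their place "tool_from_camera" (4x4, takes a point from camera to tool coordinates, whose origin is the TCP and whose axes are the tool frame's). Camera axes: x right, y down, z forward; pixel columns grow to the right and rows downward; lengths in m; the calibration is good to about 2 mm. A picture is of the moment at which its call begins: read the wrist's pose just before it.
- arm.sign_off(): hands the job in, once; it reports no verdict.
Trained networks look in the newest picture that a camera, given by its name, has taken for a name from the list of things; names that differ only in an ending like _2 or _b are one class to them, and where a whole thing is asked for, a point or a joint stands for the part that bears it (a point fixed in the world has none). Each returns a list of dicts, best first, with "p" (0 to 1); they miss things now and then, are a little off and sometimes report something else, mostly with a low value. They report only what shows in the picture. A call takes as long as a camera call. They do not tell look-alikes from the thing itself.
- search_frame(camera, target): "point" ([x, y, z] in m, in world coordinates, good to about 4 mm: the middle of the surface that is visible of it).
- pinpoint(camera, target): "point" ([x, y, z] in m, in world coordinates, good to about 4 mm: a listed point, or the origin of a listed thing).
The state is a dict: "clock": time; "joints": joint angles; "dq": joint speeds; "joint_efforts": joint torques, N m; "position": TCP position; "ee_rot": TCP orientation; "force": force on the tool from outside, world axes, zero at the start; "ft_torque": the same for the moment, N m; "width": opening from 0.0 (shut) to 1.0 (fully open).
Only numpy, scipy, OpenCV 4.12 (cv2) and the standard library are available. Lean on these libraries where they do the work, as an engineer would, in place of code of your own. Each camera call takes 0.05 s, during which the arm holds its last target. There are 200 camera calls.

## Working session

There is one attempt and no reset: what is moved stays moved. The work goes in short steps, Python scripts to look and compute and a tool call to move; the robot and the scene stay as the last step left them, time stands still between calls to the robot, and variables do not carry over. Pictures are saved under pics/ and viewed, about 8 in all and at most 12, crops included, and the job is handed in when it is done.

Besides the shell and the picture viewer there is one more tool, called after "Call:" as name(argument=value, ...) on one line, values as JSON. arm_command: Moves the arm, as the interface text tells. Its arguments: {"type":"object","properties":{"motion":{"type":"array"},"newtons":{"type":"number"}},"required":["motion"]}

```bash
mkdir -p pics; cat > h.py <<'E'
import numpy as np, cv2
from scipy.spatial.transform import Rotation as R
from cell import arm, get_image, search_frame, pinpoint
def snap(n,f):
    im=get_image(n); cv2.imwrite('pics/'+f,im['frame'][:,:,::-1]); return im
def cloud(im,T=None):
    z=im['range_z'];K=np.array(im['K']);v,u=np.mgrid[:z.shape[0],:z.shape[1]]
    p=np.stack([(u-K[0,2])/K[0,0]*z,(v-K[1,2])/K[1,1]*z,z],-1)
    if T is None: return p@np.array(im['rotation']).T+np.array(im['origin'])
    return p@T[:3,:3].T+T[:3,3]
def tool():
    s=arm.observe(); return np.array(s['position']),R.from_rotvec(s['ee_rot']),s
E
python3 - <<'E'
from h import *
p,r,s=tool(); print(s); print(r.as_matrix().round(3))
for c in ['top','scene']:
    snap(c,c+'0.png')
    for t in ['rest','shaft','bed_seat','lever_grip','plate','sleeve','pliers','feeler']:
        print(c,t,[(np.round(d['point'],3).tolist(),round(d['p'],2)) for d in pinpoint(c,t)][:4])
E
```

```text
{'clock': 0.0, 'joints': array([ 1.20744921,  0.43521834,  0.02497277,  1.57409639, -0.01159886,
        1.13400131, -0.0750803 ]), 'dq': array([ 0.00107077, -0.00116394,  0.00083583,  0.00129432,  0.00156723,
        0.001665  , -0.00122024]), 'joint_efforts': array([-5.39744578e-04, -6.67842722e+01,  9.84083824e-01, -3.14460039e+01,
       -6.08883868e-02,  4.29487566e-02,  1.55081361e-04]), 'position': array([ 0.16103522, -0.60365606,  0.40394791]), 'ee_rot': array([ 1.01593854,  1.32268491, -1.01453317]), 'force': array([ 0.38951684, -0.00541691, -0.05849464]), 'ft_torque': array([ 0.02064826,  0.04629725, -0.00261776]), 'width': 1.0012130877454508}
[[-0.001  0.966  0.258]
 [ 0.001  0.258 -0.966]
 [-1.    -0.    -0.002]]
top rest [([0.53, -0.045, -0.001], 0.55)]
top shaft [([0.472, -0.034, 0.07], 0.67)]
top bed_seat [([0.515, -0.042, 0.111], 0.61)]
top lever_grip [([0.549, -0.178, 0.148], 0.83)]
top plate [([0.345, 0.18, 0.0], 0.89), ([0.492, 0.255, 0.005], 0.81)]
top sleeve [([0.671, 0.227, -0.002], 0.52)]
top pliers [([0.76, 0.206, 0.001], 0.92)]
top feeler [([0.741, 0.072, 0.0], 0.78)]
scene rest [([0.525, -0.047, 0.002], 0.69)]
scene shaft [([0.469, -0.036, 0.066], 0.88)]
scene bed_seat [([0.515, -0.046, 0.107], 0.91)]
scene lever_grip [([0.545, -0.181, 0.146], 0.63)]
scene plate [([0.341, 0.184, -0.001], 0.92), ([0.49, 0.252, -0.002], 0.64)]
scene sleeve [([0.673, 0.225, 0.001], 0.84)]
scene pliers [([0.764, 0.203, -0.001], 0.96), ([0.489, 0.254, -0.004], 0.2)]
scene feeler [([0.739, 0.07, 0.003], 0.45)]
```

View pics/top0.png

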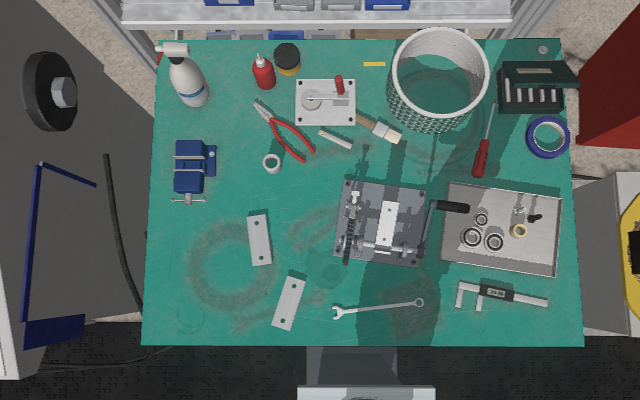

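View pics/scene0.png

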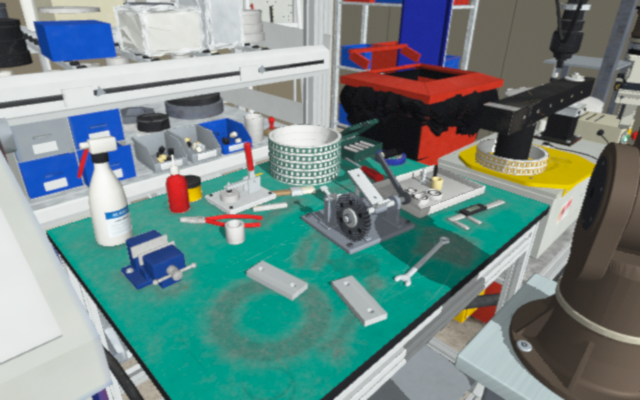

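```bash
python3 - <<'E'
from h import *
for c in ['top','scene']:
    im=get_image(c); P=cloud(im); ok=im['range_z']>0
    # plate tops
    m=ok&(P[...,2]>.007)&(P[...,2]<.018)
    for nm,cx,cy in [('far',.492,.253),('near',.343,.182)]:
        mm=m&(np.hypot(P[...,0]-cx,P[...,1]-cy)<.085); q=P[mm]
        if len(q)<20: print(c,nm,len(q)); continue
        (a,b),(w,h),an=cv2.minAreaRect((q[:,:2]*1000).astype(np.float32)); print(c,nm,len(q),round(a),round(b),round(w),round(h),round(an,1),q[:,2].mean().round(4))
    # bed: points near seat
    mm=ok&(np.abs(P[...,0]-.515)<.04)&(np.abs(P[...,1]+.043)<.012)&(P[...,2]>.07)&(P[...,2]<.16); q=P[mm]
    if len(q)>20:
        A=np.c_[q[:,:2],np.ones(len(q))]; k=np.linalg.lstsq(A,q[:,2],rcond=None)[0]
        print(c,'bed',len(q),k.round(4),np.degrees(np.arctan(np.hypot(*k[:2]))).round(1),np.degrees(np.arctan2(-k[1],-k[0])).round(1),'z at seat',(k@[.515,-.043,1]).round(4),np.std(q[:,2]-A@k).round(4))
    mm=ok&(np.abs(P[...,0]-.547)<.03)&(np.abs(P[...,1]+.18)<.06)&(P[...,2]>.13)&(P[...,2]<.17); q=P[mm]
    (a,b),(w,h),an=cv2.minAreaRect((q[:,:2]*1000).astype(np.float32)); print(c,'grip',len(q),round(a),round(b),round(w),round(h),round(an,1),q[:,2].max().round(4))
E
```

```text
Traceback (most recent call last):
  File "h.py", line 9, in cloud
    if T is None: return p@np.array(im['rotation']).T+np.array(im['origin'])
                         ~~~~~~~~~~~~~~~~~~~~~~~~~~~~^~~~~~~~~~~~~~~~~~~~~~~
ValueError: operands could not be broadcast together with shapes (400,640) (3,)
```

The top view shows two plate look-alikes: one at (259,240), which is world (0.49, 0.25) and farther from the base, and one at (289,303). The rest is at (380,220) and its black grip at (453,206). I'll take the far plate.

```bash
sed -i "s/np.array(im\['rotation'\]).T/rot(im['rotation']).T/" h.py; cat >> h.py <<'E'
def rot(a):
    a=np.array(a); 
    return a if a.shape==(3,3) else (R.from_rotvec(a).as_matrix() if a.size==3 else R.from_quat(a).as_matrix())
E
cat > m.py <<'E'
from h import *
print(np.array(get_image('top')['rotation']))
for c in ['top','scene']:
    im=get_image(c); P=cloud(im); ok=im['range_z']>0
    m=ok&(P[...,2]>.007)&(P[...,2]<.018)
    for nm,cx,cy in [('far',.492,.253),('near',.343,.182)]:
        mm=m&(np.hypot(P[...,0]-cx,P[...,1]-cy)<.085); q=P[mm]
        if len(q)<20: print(c,nm,len(q)); continue
        (a,b),(w,h),an=cv2.minAreaRect((q[:,:2]*1000).astype(np.float32)); print(c,nm,len(q),round(a),round(b),round(w),round(h),round(an,1),q[:,2].mean().round(4))
    mm=ok&(np.abs(P[...,0]-.515)<.04)&(np.abs(P[...,1]+.043)<.012)&(P[...,2]>.07)&(P[...,2]<.16); q=P[mm]
    if len(q)>20:
        A=np.c_[q[:,:2],np.ones(len(q))]; k=np.linalg.lstsq(A,q[:,2],rcond=None)[0]
        print(c,'bed',len(q),k.round(4),np.degrees(np.arctan(np.hypot(*k[:2]))).round(1),np.degrees(np.arctan2(k[1],k[0])).round(1),'z at seat',(k@[.515,-.043,1]).round(4),np.std(q[:,2]-A@k).round(4))
    mm=ok&(np.abs(P[...,0]-.547)<.03)&(np.abs(P[...,1]+.18)<.06)&(P[...,2]>.13)&(P[...,2]<.17); q=P[mm]
    (a,b),(w,h),an=cv2.minAreaRect((q[:,:2]*1000).astype(np.float32)); print(c,'grip',len(q),round(a),round(b),round(w),round(h),round(an,1),q[:,2].max().round(4))
    mm=ok&(np.abs(P[...,0]-.53)<.14)&(np.abs(P[...,1]+.045)<.14)&(P[...,2]>.007)&(P[...,2]<.017); q=P[mm]
    (a,b),(w,h),an=cv2.minAreaRect((q[:,:2]*1000).astype(np.float32)); print(c,'base',len(q),round(a),round(b),round(w),round(h),round(an,1))
E
python3 m.py
```

```text
[-2.13366354  2.13565078 -0.15271859]
top far 928 492 233 121 90 8.5 0.0121
top near 989 339 169 95 124 84.7 0.0122
top bed 413 [ 0.5288 -0.0789 -0.1679] 28.1 -8.5 z at seat 0.1079 0.002
top grip 427 538 -169 84 43 82.7 0.1625
top base 4395 542 -51 242 264 1.9
scene far 1002 488 254 124 48 8.5 0.0119
scene near 1173 340 181 48 123 72.2 0.0119
scene bed 315 [ 0.3315 -0.0517 -0.0686] 18.5 -8.9 z at seat 0.1044 0.0114
scene grip 267 534 -167 83 41 77.8 0.1596
scene base 1596 524 -64 264 191 81.6
```

```bash
cat >> h.py <<'E'
from scipy.spatial.transform import Slerp
def Rot(x,z):  # tool axes from x (fingers) and z (jaw) directions in world
    x=np.array(x,float);x/=np.linalg.norm(x);z=np.array(z,float);z-=x*(x@z);z/=np.linalg.norm(z)
    return R.from_matrix(np.c_[x,np.cross(z,x),z])
def rows(pts,f=91.8,step=55,p=None,r=None,dec=0):
    """pts: list of (TCP pos, R); prints rows from measured pose"""
    if p is None: p,r,_=tool()
    for P,Q in pts:
        P=np.array(P); n=int(max(np.ceil(np.linalg.norm(P-p)*1000/step),np.ceil(np.degrees((r.inv()*Q).magnitude())/9),1))
        S=Slerp([0,1],R.concatenate([r,Q])); p0,r0=p,r
        for i in range(1,n+1):
            t=p0+(P-p0)*i/n; q=S(i/n)
            d=r.inv().apply(t-p)*1000; a=np.degrees((r.inv()*q).as_rotvec())
            d=d.round(dec);a=a.round(1); print([f,*(d+0.).tolist(),*(a+0.).tolist()])
            p=p+r.apply(d)/1000; r=r*R.from_rotvec(np.radians(a))
        print('--',p.round(4))
Z=np.radians(-8.5)
rx=np.array([np.cos(Z),np.sin(Z),0]);ry=np.array([-np.sin(Z),np.cos(Z),0]);up=np.array([0,0,1.])
E
python3 - <<'E'
from h import *
print(tool()[2]['clock'])
b=np.radians(8.5); Q=Rot([0,0,-1],[np.sin(b),-np.cos(b),0])
rows([([.42,-.25,.40],Q),([.49,.253,.33],Q)])
E
```

```text
1.1
[91.8, 1.0, 43.0, -34.0, 0.8, 0.0, 0.0]
[91.8, 0.0, 42.0, -35.0, 0.8, 0.0, 0.0]
[91.8, 1.0, 42.0, -36.0, 0.8, 0.0, 0.0]
[91.8, 0.0, 41.0, -36.0, 0.8, 0.0, 0.0]
[91.8, 1.0, 40.0, -37.0, 0.8, 0.0, 0.0]
[91.8, 1.0, 41.0, -37.0, 0.8, 0.0, 0.0]
[91.8, 0.0, 39.0, -38.0, 0.8, 0.0, 0.0]
[91.8, 1.0, 39.0, -38.0, 0.8, 0.0, 0.0]
-- [ 0.4198 -0.2504  0.3997]
[91.8, 7.0, 14.0, -49.0, 0.0, 0.0, 0.0]
[91.8, 7.0, 15.0, -48.0, 0.0, 0.0, 0.0]
[91.8, 7.0, 14.0, -49.0, 0.0, 0.0, 0.0]
[91.8, 7.0, 15.0, -49.0, 0.0, 0.0, 0.0]
[91.8, 7.0, 14.0, -49.0, 0.0, 0.0, 0.0]
[91.8, 7.0, 15.0, -48.0, 0.0, 0.0, 0.0]
[91.8, 7.0, 14.0, -49.0, 0.0, 0.0, 0.0]
[91.8, 7.0, 14.0, -49.0, 0.0, 0.0, 0.0]
[91.8, 7.0, 15.0, -49.0, 0.0, 0.0, 0.0]
[91.8, 7.0, 14.0, -48.0, 0.0, 0.0, 0.0]
-- [0.4899 0.2526 0.3297]
```

Call:
arm_command(motion=[[91.8,1,43,-34,0.8,0,0],[91.8,0,42,-35,0.8,0,0],[91.8,1,42,-36,0.8,0,0],[91.8,0,41,-36,0.8,0,0],[91.8,1,40,-37,0.8,0,0]])

```text
clock: 1.72
position: [0.3234, -0.3811, 0.402]
ee_rot: [1.068, 1.292, -1.068]
force: [1.6, -0.7, 1.0]
width: 1.003
```

Call:
arm_command(motion=[[91.8,1,41,-37,0.8,0,0],[91.8,0,39,-38,0.8,0,0],[91.8,1,39,-38,0.8,0,0],[91.8,4,14,-49,0,0,0],[91.8,4,15,-48,0,0,0]])

```text
clock: 2.35
position: [0.4343, -0.1485, 0.3918]
ee_rot: [1.099, 1.276, -1.098]
force: [0.7, -0.3, 0.2]
width: 1.003
```

Call:
arm_command(motion=[[91.8,7,14,-49,0,0,0],[91.8,7,15,-49,0,0,0],[91.8,7,14,-49,0,0,0],[91.8,7,15,-48,0,0,0],[91.8,7,14,-49,0,0,0]])

```text
clock: 2.98
position: [0.4692, 0.1033, 0.3568]
ee_rot: [1.1, 1.275, -1.099]
force: [0.5, -0.5, 0.3]
width: 0.998
```

Call:
arm_command(motion=[[91.8,10,14,-49,0,0,0],[91.8,10,15,-49,0,0,0],[91.8,8,14,-48,0,0,0],[91.8,0,0,0,0,0,0],[91.8,0,0,0,0,0,0]])

```text
clock: 3.6
position: [0.4899, 0.2521, 0.3285]
ee_rot: [1.098, 1.276, -1.099]
force: [0.0, -0.7, -1.5]
width: 1.0
```

```bash
python3 - <<'E'
from h import *
p,r,s=tool(); im=snap('wrist','w1.png'); print(s['clock'],p.round(4),r.as_matrix().round(3),s['joints'].round(2))
T=np.array(im['tool_from_camera']); P=r.apply(cloud(im,T).reshape(-1,3)).reshape(400,640,3)+p
m=(im['range_z']>0)&(P[...,2]>.007)&(P[...,2]<.018)&(np.hypot(P[...,0]-.49,P[...,1]-.253)<.09)
q=P[m];(a,b),(w,h),an=cv2.minAreaRect((q[:,:2]*1000).astype(np.float32)); print(len(q),a,b,w,h,an,q[:,2].mean())
v,u=np.where(m);print(u.min(),u.max(),v.min(),v.max())
E
```

```text
3.6 [0.4899 0.2521 0.3285] [[-0.     0.989  0.149]
 [-0.001  0.149 -0.989]
 [-1.    -0.001  0.001]] [-0.27  0.43 -0.41  1.82  0.21  0.93 -2.19]
6453 487.62469482421875 253.90109252929688 120.34668731689453 46.073753356933594 8.77625560760498 0.009949716024761655
293 345 121 250
```

Call:
arm_command(motion=[[91.8,50,-2,-2,0,0,0],[91.8,50,0,0,0,0,0],[91.8,34,0,0,0,0,0],[91.8,13,0,0,0,0,0],[91.8,0,0,0,0,0,0]])

```text
clock: 4.28
position: [0.4879, 0.2535, 0.1819]
ee_rot: [1.099, 1.275, -1.1]
force: [0.1, 0.5, 0.4]
width: 0.997
```

Call:
arm_command(motion=[[40,0,0,0,0,0,0],[40,0,0,0,0,0,0],[40,0,0,0,0,0,0],[40,0,0,0,0,0,0],[40,0,0,0,0,0,0]], newtons=45)

```text
clock: 4.9
position: [0.4876, 0.2542, 0.1818]
ee_rot: [1.099, 1.276, -1.099]
force: [0.8, -1.5, 1.2]
width: 0.506
```

```bash
python3 - <<'E'
from h import *
a=np.radians(28); xt=np.sin(a)*rx-np.cos(a)*up; sl=np.cos(a)*rx+np.sin(a)*up
Q=Rot(xt,-ry); seat=np.array([.515,-.044,.109]); T=seat+.008*sl-xt*(.1818+.07)
p,r,s=tool(); q1=Slerp([0,1],R.concatenate([r,Q]))(.3)
rows([(p+[0,-.03,.2],q1),(T,Q)],f=40)
E
```

```text
[40, -50.0, -1.0, 7.0, 1.3, -0.3, 2.1]
[40, -50.0, 1.0, 8.0, 1.2, -0.3, 2.1]
[40, -50.0, 3.0, 8.0, 1.3, -0.3, 2.1]
[40, -50.0, 5.0, 8.0, 1.2, -0.3, 2.0]
-- [0.488  0.2244 0.3823]
[40, 7.0, -21.0, 49.0, 2.3, -0.6, 3.9]
[40, 7.0, -19.0, 50.0, 2.4, -0.6, 3.9]
[40, 5.0, -18.0, 51.0, 2.3, -0.6, 3.9]
[40, 5.0, -16.0, 51.0, 2.4, -0.6, 3.9]
[40, 5.0, -14.0, 52.0, 2.3, -0.6, 3.9]
-- [ 0.4051 -0.028   0.3349]
```

Call:
arm_command(motion=[[40,-30,0,0,0,0,0],[40,-50,0,8,1.3,-0.3,2.1],[40,-50,1,8,1.2,-0.3,2.1],[40,-50,4,8,1.3,-0.3,2.1],[40,-20,2,8,1.2,-0.3,2.0]])

```text
clock: 5.52
position: [0.4906, 0.2232, 0.3844]
ee_rot: [1.226, 1.12, -1.059]
force: [0.7, 0.4, -4.6]
width: 0.495
```

Call:
arm_command(motion=[[40,7,-21,49,2.3,-0.6,3.9],[40,7,-19,50,2.4,-0.6,3.9],[40,5,-18,51,2.3,-0.6,3.9],[40,5,-16,51,2.4,-0.6,3.9],[40,5,-14,52,2.3,-0.6,3.9]])

```text
clock: 6.15
position: [0.4056, -0.0306, 0.3332]
ee_rot: [1.478, 0.744, -0.957]
force: [1.9, -2.3, -4.3]
width: 0.491
```

Call:
arm_command(motion=[[40,0,0,0,0,0,0],[40,0,0,0,0,0,0]])

```text
clock: 6.4
position: [0.4069, -0.0291, 0.3338]
ee_rot: [1.477, 0.745, -0.957]
force: [0.1, 0.3, -4.3]
width: 0.497
```

```bash
python3 - <<'E'
from h import *
p,r,s=tool(); im=snap('wrist','w2.png'); print(s['clock'],p.round(4),r.as_matrix().round(3),s['joints'].round(2),s['force'],s['width'])
for t in ['bed_seat','shaft','rest','plate']:
    print(t,[(np.round(d['point'],4).tolist(),round(d['p'],2)) for d in pinpoint('wrist',t)][:3])
T=np.array(im['tool_from_camera']); np.savez('w2',P=r.apply(cloud(im,T).reshape(-1,3)).reshape(400,640,3)+p,z=im['range_z'])
snap('scene','s2.png')
E
```

```text
6.4 [ 0.4069 -0.0291  0.3338] [[ 0.462  0.874 -0.149]
 [-0.07  -0.131 -0.989]
 [-0.884  0.468  0.001]] [ 0.01  0.07 -0.13  2.36  0.53  0.27 -2.32] [ 0.13712966  0.28379105 -4.32854679] 0.4967909498275213
bed_seat []
shaft []
rest []
plate [([0.4911, -0.0448, 0.1745], 0.95)]
```

View pics/w2.png

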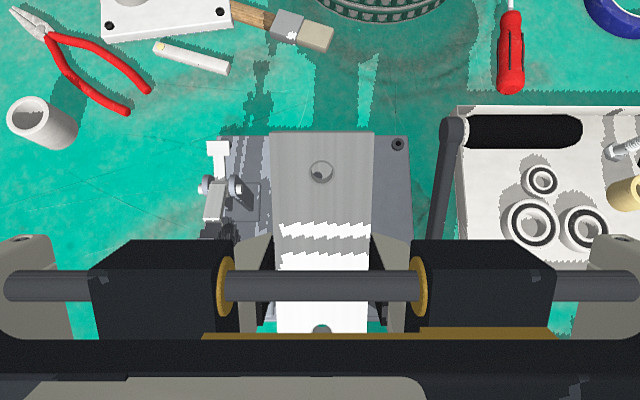

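Call:
arm_command(motion=[[40,25,0,-2,0,0,0],[40,22,0,0,0,0,0],[40,10,0,0,0,0,0],[40,3,0,0,0,0,0],[40,0,0,0,0,0,0]])

```text
clock: 7.32
position: [0.4358, -0.0309, 0.2818]
ee_rot: [1.477, 0.745, -0.955]
force: [-0.7, -0.3, -5.1]
width: 0.494
```

```bash
python3 - <<'E'
from h import *
p,r,s=tool(); print(p.round(4),s['joints'].round(3),s['force']); M=r.as_matrix();print(M.round(3))
d=p+.1818*M[:,0]-[.5155,-.0436,.109]; print('rel seat slope,y,n',(d@M[:,1]*1e3).round(1),(d@ry*1e3).round(1),(-d@M[:,0]*1e3).round(1))
snap('scene','s3.png')
im=cv2.imread('pics/s3.png')[120:270,280:470]; cv2.imwrite('pics/s3c.png',cv2.resize(im,None,fx=4,fy=4,interpolation=cv2.INTER_CUBIC))
E
```

```text
[ 0.4358 -0.0309  0.2818] [-0.186  0.215  0.096  2.383  0.943  0.117 -2.733] [-0.66191583 -0.30576506 -5.06375776]
[[ 0.464  0.873 -0.148]
 [-0.07  -0.13  -0.989]
 [-0.883  0.47   0.001]]
rel seat slope,y,n 9.9 0.7 8.6
```

View pics/s3c.png

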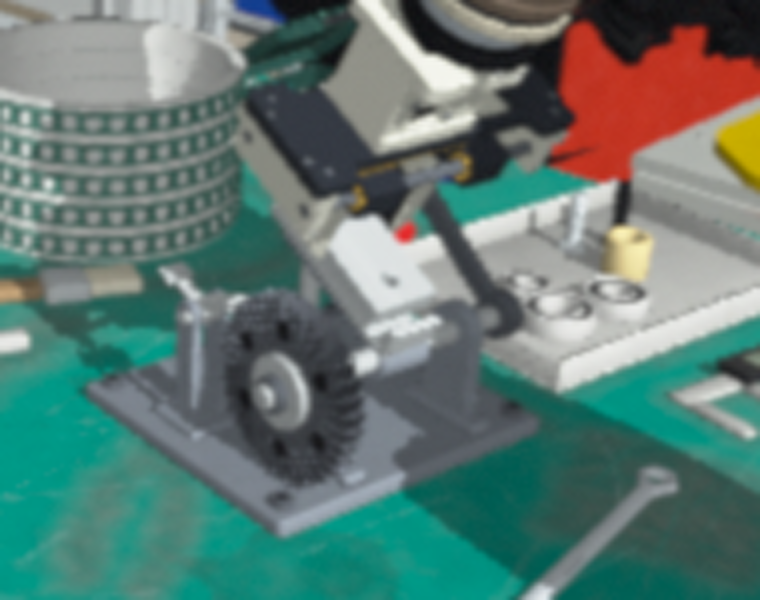

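```bash
cat >> h.py <<'E'
seat=np.array([.5155,-.0436,.109])
a28=np.radians(28); sl=np.cos(a28)*rx+np.sin(a28)*up; nn=-np.sin(a28)*rx+np.cos(a28)*up
def xt(t): t=np.radians(t); return np.sin(t)*rx-np.cos(t)*up
E
python3 - <<'E'
from h import *
Q=Rot(xt(17),-ry)
p,r,s=tool()
T=lambda s_,n: seat+s_*sl+n*nn-.1818*xt(17)
rows([(p+.03*nn,r),(T(.010,.035),Q),(T(.010,.012),Q),(T(.010,.002),Q)],f=40,step=40,dec=1)
E
```

```text
[40, -30.0, 0.0, 0.0, 0.0, 0.0, 0.0]
-- [ 0.4219 -0.0288  0.3085]
[40, 3.6, 17.3, 0.4, 0.0, 0.0, -5.5]
[40, 1.9, 17.7, 0.4, 0.0, 0.0, -5.5]
-- [ 0.4554 -0.0347  0.3185]
[40, 22.6, 4.3, 0.0, 0.0, 0.0, 0.0]
-- [ 0.466  -0.0362  0.2982]
[40, 9.8, 1.9, 0.0, 0.0, 0.0, 0.0]
-- [ 0.4707 -0.0369  0.2893]
```

Call:
arm_command(motion=[[40,-30,0,0,0,0,0],[40,4,17,0,0,0,-5.5],[40,2,18,0,0,0,-5.5],[40,15,3,0,0,0,0],[40,0,0,0,0,0,0]])

```text
clock: 8.0
position: [0.4602, -0.0363, 0.3024]
ee_rot: [1.426, 0.88, -1.093]
force: [0.1, 0.9, -4.2]
width: 0.487
```

```bash
cat > st.py <<'E'
from h import *
p,r,s=tool(); M=r.as_matrix(); print(s['clock'],p.round(4),s['joints'].round(3),s['force'].round(1),s['ft_torque'].round(2),s['width'])
d=p+.1818*M[:,0]-seat; print('tilt',np.degrees(np.arctan2(M[:,0]@rx,-M[2,0])).round(1),'rel seat slope,y,n',(d@sl*1e3).round(1),(d@ry*1e3).round(1),(d@nn*1e3).round(1))
E
python3 st.py
```

```text
8.0 [ 0.4602 -0.0363  0.3024] [ 0.188  0.249 -0.299  2.202  0.378  0.424 -2.137] [ 0.1  0.9 -4.2] [ 0.11  0.77 -0.01] 0.4871676054879854
tilt 17.9 rel seat slope,y,n 9.7 -2.2 18.0
```

Call:
arm_command(motion=[[40,6,1,-2,0,0,0],[40,4,1,0,0,0,0],[40,3,1,0,0,0,0],[40,0,0,0,0,0,0]])

```text
clock: 8.5
position: [0.4678, -0.0347, 0.2924]
ee_rot: [1.426, 0.882, -1.091]
force: [-2.9, 0.5, 0.0]
width: 0.492
```

```bash
python3 st.py
```

```text
8.5 [ 0.4678 -0.0347  0.2924] [ 0.167  0.275 -0.281  2.198  0.404  0.403 -2.164] [-2.9  0.5  0. ] [0.43 0.91 0.06] 0.4915255844727635
tilt 17.9 rel seat slope,y,n 11.4 0.7 5.7
```

Call:
arm_command(motion=[[40,2,0,0,0,0,0],[40,2,0,0,0,0,0],[40,1,0,0,0,0,0],[40,0,0,0,0,0,0]])

```text
clock: 9.0
position: [0.4691, -0.035, 0.2878]
ee_rot: [1.426, 0.881, -1.092]
force: [-6.5, 2.6, 1.3]
width: 0.489
```

```bash
python3 st.py; python3 - <<'E'
from h import *
snap('scene','s4.png')
im=cv2.imread('pics/s4.png')[120:270,280:470]; cv2.imwrite('pics/s4c.png',cv2.resize(im,None,fx=4,fy=4,interpolation=cv2.INTER_CUBIC))
E
```

```text
9.0 [ 0.4691 -0.035   0.2878] [ 0.16   0.284 -0.274  2.201  0.415  0.392 -2.175] [-6.5  2.6  1.3] [0.52 1.25 0.15] 0.4891129282966193
tilt 17.9 rel seat slope,y,n 10.4 0.6 1.0
```

View pics/s4c.png

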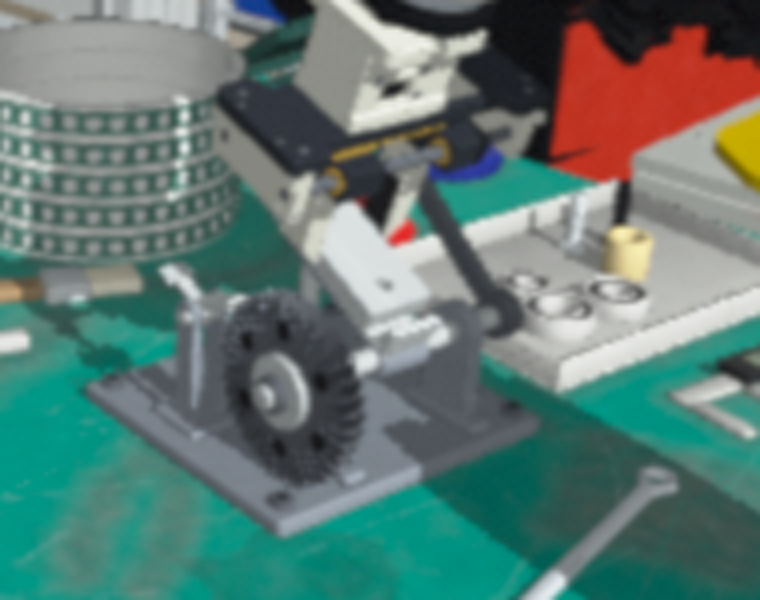

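Call:
arm_command(motion=[[40,1,-3,0,0,0,0],[40,0,-3,0,0,0,0],[40,1,-3,0,0,0,0],[40,0,0,0,0,0,0]])

```text
clock: 9.55
position: [0.4614, -0.034, 0.2829]
ee_rot: [1.426, 0.881, -1.092]
force: [-0.2, -0.9, 2.6]
width: 0.491
```

```bash
python3 st.py
```

```text
9.55 [ 0.4614 -0.034   0.2829] [ 0.149  0.281 -0.264  2.223  0.429  0.373 -2.194] [-0.2 -0.9  2.6] [0.1  0.03 0.05] 0.4907242936950762
tilt 17.9 rel seat slope,y,n 1.3 0.4 0.4
```

Call:
arm_command(motion=[[40,0,-1.5,0,0,0,0],[40,0,-1.5,0,0,0,0],[40,0,0,0,0,0,0]])

```text
clock: 9.93
position: [0.459, -0.0337, 0.2821]
ee_rot: [1.427, 0.881, -1.091]
force: [2.8, -0.0, 0.0]
width: 0.495
```

```bash
python3 st.py
```

```text
9.925 [ 0.459  -0.0337  0.2821] [ 0.146  0.279 -0.261  2.23   0.432  0.368 -2.199] [ 2.8 -0.   0. ] [-0.1  -0.54  0.02] 0.49525654828032756
tilt 17.9 rel seat slope,y,n -1.1 0.3 0.8
```

Call:
arm_command(motion=[[40,0.3,-1.5,0,0,0,0],[40,0.3,-1.5,0,0,0,0],[40,0,0,0,0,0,0]])

```text
clock: 10.3
position: [0.4582, -0.0337, 0.2818]
ee_rot: [1.429, 0.877, -1.088]
force: [9.9, -4.7, 0.3]
width: 0.492
```

```bash
python3 st.py
```

```text
10.3 [ 0.4582 -0.0337  0.2818] [ 0.142  0.278 -0.257  2.234  0.438  0.36  -2.206] [ 9.9 -4.7  0.3] [-0.75 -1.88 -0.07] 0.4922213951225017
tilt 18.2 rel seat slope,y,n -1.1 0.3 0.8
```

Call:
arm_command(motion=[[40,0,1.5,0,0,0,0],[52,0,0,0,0,0,0],[60,0,0,0,0,0,0],[66,0,0,0,0,0,0],[66,0,0,0,0,0,0]])

```text
clock: 10.92
position: [0.4573, -0.0335, 0.2809]
ee_rot: [1.426, 0.882, -1.092]
force: [0.5, -0.3, 0.2]
width: 0.715
```

Call:
arm_command(motion=[[66,-12,0,0,0,0,0],[66,-30,0,0,0,0,0],[75,-40,0,0,0,0,0],[91.8,-40,0,0,0,0,0],[91.8,0,0,0,0,0,0]])

```text
clock: 11.55
position: [0.4205, -0.0268, 0.4005]
ee_rot: [1.428, 0.876, -1.087]
force: [0.2, -0.3, -0.1]
width: 0.977
```

```bash
python3 st.py; python3 - <<'E'
from h import *
p,r,s=tool(); im=snap('wrist','w5.png')
for t in ['bed_seat','plate','lever_grip']:
    print(t,[(np.round(d['point'],4).tolist(),round(d['p'],2)) for d in pinpoint('wrist',t)][:3])
np.savez('w5',P=r.apply(cloud(im,np.array(im['tool_from_camera'])).reshape(-1,3)).reshape(400,640,3)+p,z=im['range_z'])
E
```

```text
11.55 [ 0.4205 -0.0268  0.4005] [ 0.286  0.041 -0.394  2.145  0.164  0.657 -1.941] [ 0.2 -0.3 -0.1] [ 0.14  0.34 -0.01] 0.9771152339524268
tilt 18.3 rel seat slope,y,n 20.9 1.6 123.5
bed_seat []
plate [([0.5134, -0.0425, 0.1074], 0.62)]
lever_grip [([0.5499, -0.1802, 0.1455], 0.82)]
```

View pics/w5.png

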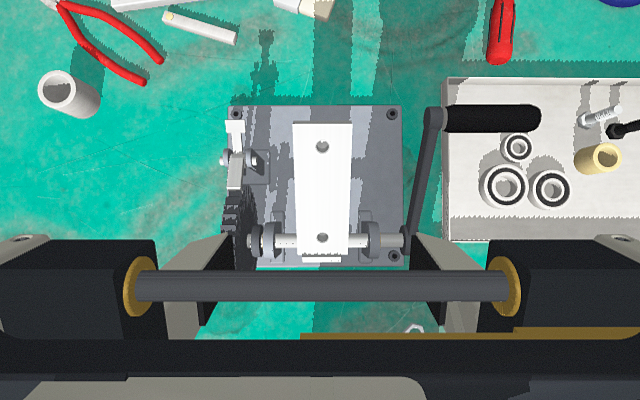

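The wrist view shows the plate flat on the bed, at columns 293–350. It is centred over the ledge (302–341) and between the cheeks (268/374), with its lower end at the ledge. Next I'll check its angle and measure the grip.

```bash
python3 - <<'E'
from h import *
D=np.load('w5.npz');P=D['P'];z=D['z']
q=P[125:250,296:348].reshape(-1,3);q=q[D['z'][125:250,296:348].ravel()>0]
d=q-seat; d=d[np.abs(d@nn-.012)<.008]
k=np.linalg.lstsq(np.c_[d@sl,d@ry,np.ones(len(d))],d@nn,rcond=None)[0];print('plate off bed plane',k.round(4),len(d))
(a,b),(w,h),an=cv2.minAreaRect(np.c_[d@sl,d@ry].astype(np.float32)*1000);print('rect slope,y',a,b,w,h,an)
m=np.zeros(z.shape,bool);m[100:136,440:545]=True;m&=(z>0)&(P[...,2]>.135)&(P[...,2]<.17);q=P[m]
l=q@ry; s0=(l.min()+l.max())/2; top=q[:,2].max()
print('grip y extent',(l-seat@ry).min(),(l-seat@ry).max(),'top',np.percentile(q[:,2],98))
print('mid xyz',q[np.abs(l-s0)<.01].mean(0), 'rx mid',(q@rx).min()+0,(q@rx).max())
g=seat+0.0128*rx; g=g*[1,1,0]; print('predict',g+.0385*rx-.129*ry+.147*up)
E
```

```text
plate off bed plane [0.0001 0.0014 0.0097] 6299
rect slope,y 1.1208610534667969 1.2525463104248047 114.65839385986328 45.538639068603516 0.45832857489585876
grip y extent -0.1633793026697336 -0.08607942832958941 top 0.15640262455220694
mid xyz [ 0.54623965 -0.17431418  0.15309083] rx mid 0.5569559312186214 0.5778935178239072
predict [ 0.5471691  -0.17876567  0.147     ]
```

```bash
cat >> h.py <<'E'
S0=seat+(.0128-.06)*rx; S0[2]=.07
LY=-.133
def G(th): a=np.radians(38)+th; return S0+.125*(np.cos(a)*rx+np.sin(a)*up)+LY*ry
QL=Rot([0,0,-1],rx)
E
python3 - <<'E'
from h import *
p,r,s=tool(); g=G(0)+.159*up; print(G(0))
rows([(g+.08*up,QL),(g,QL)],dec=0)
E
```

```text
[ 0.54657919 -0.18272193  0.14695768]
[91.8, 5.0, 13.0, 12.0, -8.1, 1.3, -1.2]
[91.8, 5.0, 10.0, 14.0, -8.1, 1.3, -1.3]
[91.8, 4.0, 9.0, 16.0, -8.2, 1.3, -1.2]
[91.8, 3.0, 7.0, 16.0, -8.1, 1.3, -1.3]
[91.8, 3.0, 4.0, 18.0, -8.1, 1.3, -1.2]
[91.8, 3.0, 2.0, 18.0, -8.1, 1.3, -1.3]
[91.8, 2.0, -1.0, 18.0, -8.1, 1.3, -1.2]
[91.8, 1.0, -3.0, 18.0, -8.2, 1.3, -1.3]
[91.8, 2.0, -6.0, 17.0, -8.1, 1.3, -1.2]
[91.8, 1.0, -8.0, 16.0, -8.1, 1.3, -1.3]
[91.8, 1.0, -10.0, 15.0, -8.1, 1.3, -1.2]
-- [ 0.5466 -0.1824  0.386 ]
[91.8, 40.0, 0.0, 0.0, 0.0, 0.0, 0.0]
[91.8, 40.0, 0.0, 0.0, 0.0, 0.0, 0.0]
-- [ 0.5466 -0.1823  0.306 ]
```

Call:
arm_command(motion=[[91.8,5,13,12,-8.1,1.3,-1.2],[91.8,5,10,14,-8.1,1.3,-1.3],[91.8,4,9,16,-8.2,1.3,-1.2],[91.8,3,7,16,-8.1,1.3,-1.3],[91.8,3,4,18,-8.1,1.3,-1.2]])

```text
clock: 12.38
position: [0.4786, -0.0985, 0.3912]
ee_rot: [0.852, 1.285, -0.666]
force: [0.1, -0.3, -0.6]
width: 1.0
```

Call:
arm_command(motion=[[91.8,3,2,18,-8.1,1.3,-1.3],[91.8,2,-1,18,-8.1,1.3,-1.2],[91.8,1,-3,18,-8.2,1.3,-1.3],[91.8,2,-6,17,-8.1,1.3,-1.2],[91.8,1,-8,16,-8.1,1.3,-1.3]])

```text
clock: 13.0
position: [0.5357, -0.169, 0.3861]
ee_rot: [0.239, 1.537, -0.208]
force: [0.2, 0.7, 0.9]
width: 0.999
```

Call:
arm_command(motion=[[91.8,1,-10,15,-8.1,1.3,-1.2],[91.8,0,0,0,0,0,0],[91.8,0,0,0,0,0,0]])

```text
clock: 13.38
position: [0.5466, -0.1816, 0.386]
ee_rot: [0.121, 1.567, -0.117]
force: [-0.4, 0.6, -0.4]
width: 1.001
```

```bash
python3 - <<'E'
from h import *
p,r,s=tool(); im=snap('wrist','w6.png'); print(s['clock'],p.round(4),s['joints'].round(2));print(r.as_matrix().round(3))
for t in ['lever_grip']: print(t,[(np.round(d['point'],4).tolist(),round(d['p'],2)) for d in pinpoint('wrist',t)][:3])
P=r.apply(cloud(im,np.array(im['tool_from_camera'])).reshape(-1,3))+p; 
l=(P-S0)@ry; x=(P-S0)@rx
m=(im['range_z'].ravel()>0)&(np.abs(x-.0985)<.02)&(l<-.10)&(l>-.18)&(P[:,2]>.135)&(P[:,2]<.17)
print(m.sum(),'x',x[m].min(),x[m].max(),'y',l[m].min(),l[m].max(),'ztop',np.percentile(P[m,2],98))
rows([(G(0)+.159*up,QL)],step=40)
E
```

```text
13.375 [ 0.5466 -0.1816  0.386 ] [ 0.58  0.42 -0.49  1.69  0.22  1.09 -0.13]
[[ 0.     0.151  0.989]
 [ 0.002  0.989 -0.151]
 [-1.     0.002  0.   ]]
lever_grip [([0.5473, -0.1788, 0.1414], 0.72)]
2792 x 0.08814975299157725 0.11013746443048884 y -0.16231728227059528 -0.10001255391508625 ztop 0.15641966172637764
[91.8, 27.0, 0.0, 0.0, 0.0, 0.0, 0.0]
[91.8, 27.0, -1.0, 0.0, -0.1, 0.0, -0.1]
[91.8, 27.0, 0.0, 0.0, 0.0, 0.1, 0.0]
-- [ 0.5464 -0.1825  0.3057]
```

Call:
arm_command(motion=[[91.8,40,-1,0,0,0,0],[60,30,0,0,0,0,0],[40,10,0,0,0,0,0],[30,0,0,0,0,0,0],[24,0,0,0,0,0,0]], newtons=60)

```text
clock: 14.1
position: [0.5474, -0.1831, 0.3083]
ee_rot: [0.117, 1.564, -0.117]
force: [0.2, 0.3, -0.7]
width: 0.612
```

Call:
arm_command(motion=[[15,0,0,0,0,0,0],[15,0,0,0,0,0,0],[15,0,0,0,0,0,0]])

```text
clock: 14.48
position: [0.5469, -0.1833, 0.3072]
ee_rot: [0.117, 1.566, -0.116]
force: [0.1, 0.5, -0.2]
width: 0.286
```

```bash
cat > lv.py <<'E'
from h import *
p,r,s=tool(); g=p+.159*r.as_matrix()[:,0]-S0; x,z=g@rx,g[2]
print(s['clock'],'th',(np.arctan2(z,x)-np.radians(38)).round(3),'rad',np.hypot(x,z).round(4),'y',(g@ry).round(4),'F rx,ry,z',(s['force']@rx).round(1),(s['force']@ry).round(1),s['force'][2].round(1),'w',round(s['width'],3))
E
python3 lv.py; python3 - <<'E'
from h import *
p=G(0)
for i in range(1,26):
    g=G(.04*i); d=(g-p)*1000; print(round(.04*i,2),'x',(-d[2]).round(1),'z',(d@rx).round(1),end=' | '); p=g
E
```

```text
14.475 th 0.005 rad 0.1263 y -0.1334 F rx,ry,z 0.0 0.5 -0.2 w 0.286
0.04 x -3.9 z -3.2 | 0.08 x -3.7 z -3.3 | 0.12 x -3.6 z -3.5 | 0.16 x -3.5 z -3.6 | 0.2 x -3.3 z -3.7 | 0.24 x -3.2 z -3.9 | 0.28 x -3.0 z -4.0 | 0.32 x -2.9 z -4.1 | 0.36 x -2.7 z -4.2 | 0.4 x -2.5 z -4.3 | 0.44 x -2.3 z -4.4 | 0.48 x -2.2 z -4.5 | 0.52 x -2.0 z -4.6 | 0.56 x -1.8 z -4.7 | 0.6 x -1.6 z -4.7 | 0.64 x -1.4 z -4.8 | 0.68 x -1.2 z -4.8 | 0.72 x -1.0 z -4.9 | 0.76 x -0.8 z -4.9 | 0.8 x -0.6 z -5.0 | 0.84 x -0.4 z -5.0 | 0.88 x -0.2 z -5.0 | 0.92 x -0.0 z -5.0 | 0.96 x 0.2 z -5.0 | 1.0 x 0.4 z -5.0 |
```

Call:
arm_command(motion=[[15,0,0,0,0,0,0],[15,0,0,0,0,0,0],[15,0,0,0,0,0,0]])

```text
clock: 14.85
position: [0.5471, -0.1833, 0.3071]
ee_rot: [0.117, 1.566, -0.116]
force: [1.8, -0.8, -0.6]
width: 0.222
```

Call:
arm_command(motion=[[15,-3.9,0,-3.2,0,0,0],[15,-3.7,0,-3.3,0,0,0],[15,0,0,0,0,0,0]])

```text
clock: 15.22
position: [0.5407, -0.1824, 0.3147]
ee_rot: [0.117, 1.565, -0.116]
force: [3.6, -1.0, -2.0]
width: 0.227
```

```bash
python3 lv.py
```

```text
15.225 th 0.081 rad 0.1265 y -0.1334 F rx,ry,z 3.7 -0.5 -2.0 w 0.227
```

Call:
arm_command(motion=[[15,-3.6,0,-3.5,0,0,0],[15,0,0,0,0,0,0]])

```text
clock: 15.48
position: [0.5374, -0.1819, 0.3182]
ee_rot: [0.117, 1.565, -0.116]
force: [5.6, -0.6, -2.3]
width: 0.223
```

Call:
arm_command(motion=[[15,-3.5,0,-3.6,0,0,0],[15,0,0,0,0,0,0]])

```text
clock: 15.72
position: [0.5336, -0.1813, 0.3219]
ee_rot: [0.117, 1.565, -0.116]
force: [3.3, -0.4, 0.4]
width: 0.223
```

Call:
arm_command(motion=[[15,-3.3,0,-3.7,0,0,0],[15,0,0,0,0,0,0]])

```text
clock: 15.98
position: [0.53, -0.1807, 0.3252]
ee_rot: [0.117, 1.565, -0.116]
force: [4.7, -1.2, -0.3]
width: 0.223
```

```bash
python3 lv.py; python3 - <<'E'
from h import *
snap('scene','s7.png')
print([(np.round(d['point'],4).tolist(),round(d['p'],2)) for d in pinpoint('scene','lever_grip')][:3],[(np.round(d['point'],4).tolist(),round(d['p'],2)) for d in pinpoint('scene','plate')][:3])
im=cv2.imread('pics/s7.png')[120:270,280:470]; cv2.imwrite('pics/s7c.png',cv2.resize(im,None,fx=4,fy=4,interpolation=cv2.INTER_CUBIC))
E
```

```text
15.975 th 0.201 rad 0.1264 y -0.1334 F rx,ry,z 4.8 -0.4 -0.3 w 0.223
[([0.5312, -0.1765, 0.1624], 0.52), ([0.741, 0.071, 0.0026], 0.27)] [([0.3415, 0.1828, -0.0011], 0.86), ([0.5072, -0.0424, 0.1177], 0.67)]
```

View pics/s7c.png

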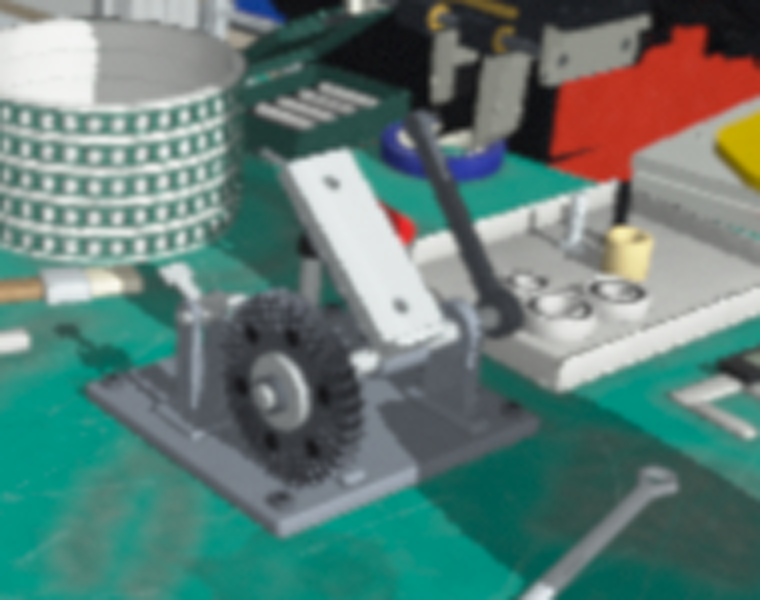

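Call:
arm_command(motion=[[15,-3.2,0,-3.9,0,0,0],[15,-3.0,0,-4.0,0,0,0],[15,0,0,0,0,0,0]])

```text
clock: 16.5
position: [0.5222, -0.1796, 0.3313]
ee_rot: [0.117, 1.565, -0.116]
force: [4.8, -1.4, -0.7]
width: 0.223
```

Call:
arm_command(motion=[[15,-1.5,0,-2.0,0,0,0],[15,0,0,0,0,0,0]])

```text
clock: 16.75
position: [0.5204, -0.1793, 0.3326]
ee_rot: [0.117, 1.565, -0.116]
force: [6.7, -1.6, -2.6]
width: 0.221
```

Call:
arm_command(motion=[[15,-1.5,0,-2.0,0,0,0],[15,0,0,0,0,0,0]])

```text
clock: 17.0
position: [0.5184, -0.179, 0.334]
ee_rot: [0.117, 1.565, -0.116]
force: [6.5, -2.4, -3.2]
width: 0.222
```

Call:
arm_command(motion=[[15,-1.4,0,-2.1,0,0,0],[15,0,0,0,0,0,0]])

```text
clock: 17.25
position: [0.5161, -0.1787, 0.3356]
ee_rot: [0.117, 1.566, -0.116]
force: [4.8, -1.4, -0.8]
width: 0.222
```

Call:
arm_command(motion=[[15,-1.4,0,-2.1,0,0,0],[15,0,0,0,0,0,0]])

```text
clock: 17.5
position: [0.5139, -0.1784, 0.337]
ee_rot: [0.117, 1.566, -0.116]
force: [5.2, -1.5, -0.3]
width: 0.224
```

```bash
python3 lv.py; python3 - <<'E'
from h import *
for a in [(.5374,-.1819,.3182),(.5336,-.1813,.3219)]:
    g=np.array(a)-.159*up-S0; print(np.arctan2(g[2],g@rx)-np.radians(38))
E
```

```text
17.5 th 0.361 rad 0.1264 y -0.1334 F rx,ry,z 5.3 -0.7 -0.3 w 0.224
0.12160448680292446
0.1638940846637944
```

Call:
arm_command(motion=[[15,-2.5,0,-4.3,0,0,0],[15,-2.3,0,-4.4,0,0,0],[15,-1.7,0,-3.4,0,0,0],[15,0,0,0,0,0,0]])

```text
clock: 18.0
position: [0.502, -0.1766, 0.3434]
ee_rot: [0.117, 1.565, -0.116]
force: [5.7, -1.7, -1.7]
width: 0.221
```

Call:
arm_command(motion=[[15,-1.1,0,-2.3,0,0,0],[15,0,0,0,0,0,0]])

```text
clock: 18.25
position: [0.5, -0.1763, 0.3443]
ee_rot: [0.117, 1.565, -0.116]
force: [7.2, -1.6, -4.8]
width: 0.225
```

Call:
arm_command(motion=[[15,-1.0,0,-2.3,0,0,0],[15,0,0,0,0,0,0]])

```text
clock: 18.5
position: [0.4973, -0.1759, 0.3455]
ee_rot: [0.117, 1.566, -0.116]
force: [4.4, -1.5, 1.7]
width: 0.223
```

Call:
arm_command(motion=[[15,-1.0,0,-2.3,0,0,0],[15,0,0,0,0,0,0]])

```text
clock: 18.75
position: [0.4949, -0.1756, 0.3465]
ee_rot: [0.117, 1.566, -0.116]
force: [4.2, -2.5, 0.9]
width: 0.221
```

```bash
python3 lv.py
```

```text
18.75 th 0.53 rad 0.1264 y -0.1334 F rx,ry,z 4.5 -1.8 0.9 w 0.221
```

Call:
arm_command(motion=[[15,-1.7,0,-4.7,0,0,0],[15,-1.6,0,-4.7,0,0,0],[15,-1.4,0,-4.7,0,0,0],[15,0,0,0,0,0,0]])

```text
clock: 19.25
position: [0.481, -0.1735, 0.3511]
ee_rot: [0.117, 1.566, -0.116]
force: [4.1, -1.4, -1.9]
width: 0.224
```

Call:
arm_command(motion=[[15,-0.4,0,-1.6,0,0,0],[15,0,0,0,0,0,0]])

```text
clock: 19.5
position: [0.4798, -0.1733, 0.3514]
ee_rot: [0.117, 1.565, -0.116]
force: [7.4, -1.7, -5.3]
width: 0.221
```

Call:
arm_command(motion=[[15,-0.5,0,-2.4,0,0,0],[15,0,0,0,0,0,0]])

```text
clock: 19.75
position: [0.4769, -0.1729, 0.3521]
ee_rot: [0.117, 1.567, -0.116]
force: [2.7, -2.0, 1.5]
width: 0.224
```

```bash
python3 lv.py
```

```text
19.75 th 0.682 rad 0.1263 y -0.1334 F rx,ry,z 3.0 -1.5 1.5 w 0.224
```

Call:
arm_command(motion=[[15,-1.1,0,-4.8,0,0,0],[15,-0.8,0,-4.6,0,0,0],[15,0,0,0,0,0,0],[15,0,0,0,0,0,0]])

```text
clock: 20.25
position: [0.4675, -0.1714, 0.3539]
ee_rot: [0.117, 1.567, -0.116]
force: [2.6, -1.4, 1.3]
width: 0.22
```

```bash
python3 lv.py; python3 - <<'E'
from h import *
im=snap('scene','s8.png'); print([(np.round(d['point'],4).tolist(),round(d['p'],2)) for d in pinpoint('scene','plate')][:3],[(np.round(d['point'],4).tolist(),round(d['p'],2)) for d in pinpoint('scene','bed_seat')][:2])
a=a28+.775; sl2=np.cos(a)*rx+np.sin(a)*up; n2=-np.sin(a)*rx+np.cos(a)*up
print('predicted seat',S0+.06*sl2+.0126*n2)
P=cloud(im); d=P-S0; m=(im['range_z']>0)&(np.abs(d@ry)<.02)&(d@sl2>.01)&(d@sl2<.11)&(d@n2>.0)&(d@n2<.05); q=d[m]
k=np.linalg.lstsq(np.c_[q@sl2,np.ones(len(q))],q@n2,rcond=None)[0];print('slope err',k,len(q))
c=cv2.imread('pics/s8.png')[110:270,280:470]; cv2.imwrite('pics/s8c.png',cv2.resize(c,None,fx=3.7,fy=3.7,interpolation=cv2.INTER_CUBIC))
E
```

```text
20.25 th 0.759 rad 0.1263 y -0.1334 F rx,ry,z 2.8 -1.0 1.3 w 0.22
[([0.4783, -0.0388, 0.1282], 0.71), ([0.3434, 0.1827, -0.0017], 0.66)] [([0.4728, -0.0369, 0.1286], 0.84)]
predicted seat [ 0.47487863 -0.0375291   0.13100175]
slope err [-0.00325237  0.02262259] 611
```

View pics/s8c.png

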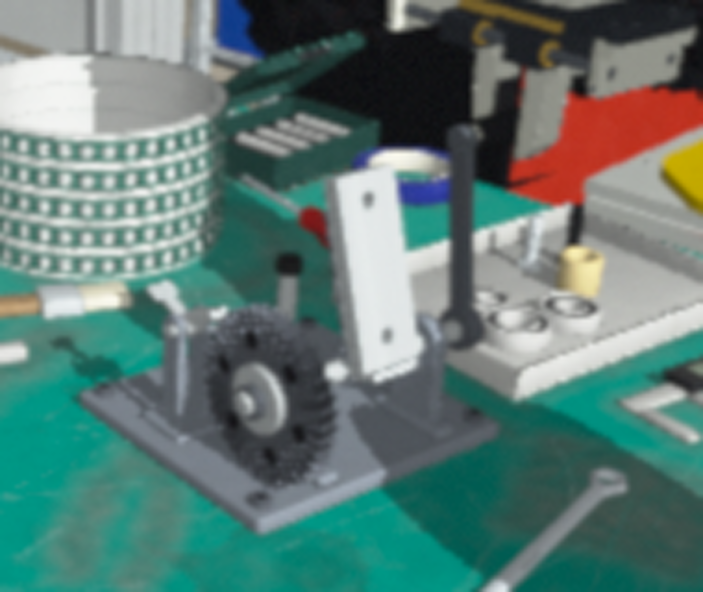

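The plate still stands on the ledge, flat on the bed. The fitted slope gives a rise of about 0.77 rad, between the fourth click being fully in (0.73) and the fifth tooth top (0.87).

```bash
python3 -c "
from h import *
print(arm.sign_off())"; python3 lv.py
```

```text
the job is handed in; nothing more can be done
None
the job is handed in; nothing more can be done
```

The farther of the two look-alike plates now leans lengthwise on the rest's bed, with its lower end on the ledge. The arm raised the rest through four ratchet clicks and was still holding the grip with 60 N when I handed the job in, at 20.3 s on the clock. I did not touch the sleeve, feeler gauge or pliers.

**Placement:** with the tool square to the bed, joint 6 read 0.117 against a lower limit of 0.12, and joint 7 came close to its limit. I backed off, used a flatter tool tilt and let the plate pivot flat in the pads. Then I slid it down until the ledge pushed back with about 10 N, and let go. The wrist picture showed it flat and centred on the ledge. By my estimate of the seat it was about 1 mm off centre sideways.

**Ratchet:** I saw four force drops, at measured angles of about 0.14, 0.33, 0.50 and 0.67 rad, roughly 0.02–0.03 below the stated tooth tops. The final rise reads 0.76 rad from the arm and 0.77 rad from the plate's slope in the scene camera. That is past where the fourth click is fully in (0.73) and short of the fifth tooth (0.87).

**Disagreements:** lifting forces read only about 3–9 N, lower than the stated 8–18 N. The brief joint 6 reading may count as passing its range, if the limit is exactly 0.12. I confirmed the clicks only from force and angle, and did not look at the pawl directly.

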